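Close and lock the service panel of the bowl run-out rig

ROBOT

A 6-joint arm with a two-finger parallel gripper is mounted at the origin on the work surface. World frame = base frame: x ahead of the robot, y to its left, z up, the work surface at z = 0. Lengths are in m, angles in rad, forces in N, time in s.
With the tool pointing down it reaches from about 0.375 to 0.975 m from the base axis. Payload 3.8 kg.
Tool frame: the origin (TCP) lies at the very end of the fingers, on their centre line; the grasp point (between the pads) lies 19 mm behind it; z points along the fingers, y is the direction in which the jaws open and shut (so a half turn about z gives the same grasp; the last joint's range is limited). The gripper opens to 85 mm and grips with 20 to 120 N. Pads are 22 mm wide; open, the fingers measure 114 mm over their backs; the gripper's body (76 mm by 85 mm) begins 54 mm behind the grasp point. The pads swing forward as they close: fully open they stand 13 mm farther back than shut.
Start: joints at [-1.23, 0.264, 1.604, -0, 1.274, -0.037], TCP at [0.249, -0.627, 0.231] pointing down, gripper open.
Joint ranges: [-2.63, 2.63], [-0.94, 2.18], [0.31, 2.57], [-1.31, 4.45], [0, 2.66], [-2.55, 2.55]. Speed limits (rad/s): [2.57, 2.57, 3.14, 3.14, 3.14, 3.14].

INTERFACE

Orientations are given as [roll, pitch, yaw] about the fixed x, y, z axes, in that order (R = Rz(yaw) Ry(pitch) Rx(roll)).
In Python, from station import bot gives the robot as it stands. The module is installed in compiled form; this text tells all that it offers.
- The arm moves only by the shell command python3 -m crank 'ROWS' [OPENING] [FORCE]. ROWS is JSON, a list of rows, each a list of 2 entries, a list of its own where there are three numbers: the shift along the world's x, y, z in m, then the turn about the world's z in degrees. A call has 1 to 8 rows; each row is the pose to reach, as a shift and turn from the pose measured when the call began; what a row does not reach only later rows make up. A row lasts 1/12 s, in which the tool goes at most 41.7 mm and 7.16 degrees, less where a joint would pass 70% of its speed; a pose out of reach is approached as far as the arm can. A call with a gripper value outside its range is refused whole. OPENING is the gripper command: -1 is shut, 1 is fully open, values between are in proportion, set as the call begins (- or left out, the last holds). The fingers move at their own pace and stop on an object; FORCE is the grip in N (left out, the last holds). Time passes only in rows, so rows that repeat a pose let the fingers close. It gives the time, the measured TCP pose, the force and the opening at its end, in the units of the state.
- bot.get_obs(): the state, without advancing time (a new reading comes with each control period).
- bot.camera(name): name is "side" or "top"; returns (picture, depth): 420x560x3 uint8, red, green, blue; 420x560 float32, m along the optical axis (not along the pixel's ray), 0 where there is no reading.
- bot.camera_model(name): a dict with "mtx" (3x3 intrinsics, pixels), "world_to_cam" (4x4, takes a point from world to camera coordinates). Camera axes: x right, y up, looking along -z (the intrinsics and any distortion apply to the point x, -y, -z); pixel columns grow to the right and rows downward; lengths in m; the calibration is good to about 2 mm. A picture is of the moment at which its call begins. camera_model takes no time and is no camera call.
- bot.sign_off(): hands the job in, once; it reports no verdict.
Trained networks look in the newest picture that a camera, given by its name, has taken for a name from the list of things; names that differ only in an ending like _2 or _b are one class to them, and where a whole thing is asked for, a point or a joint stands for the part that bears it (a point fixed in the world has none). Each returns a list of dicts, best first, with "confidence" (0 to 1); they miss things now and then, are a little off and sometimes report something else, mostly with a low value. They report only what shows in the picture. A call takes as long as a camera call.
- bot.regions_of(camera, label): "region" (420x560 bool, what is visible of it) and "bbox" ([left, top, right, bottom] in pixels, round what is visible of it).
The state is a dict: "time_s": time; "joint_positions": joint angles; "dq": joint speeds; "tau": joint torques, N m; "tool_pos": TCP position; "orientation": TCP orientation; "force": force on the tool from outside, world axes, zero at the start; "wrist_torque": the same for the moment, N m; "gripper_width": opening from 0.0 (shut) to 1.0 (fully open).
Only numpy, scipy, OpenCV 4.12 (cv2) and the standard library are available. Lean on these libraries where they do the work, as an engineer would, in place of code of your own. Each camera call takes 0.05 s, during which the arm holds its last target. There are 200 camera calls.

TASK

The hinged service panel on top of the run-out rig's grey drive box is standing open. Push it shut with the fingertips, then set a fingertip (or both) in the slot of its round quarter-turn fastener and turn it clockwise, seen from above, to its stop, so that the panel is locked down. Only push and turn: do not swing the panel any wider, and leave the bowls and the other loose things on the rig and the bench where they are.

Things in the scene. Friction and masses are not known exactly. Their poses are not given: they have to be found in the camera images.
- rig: fixed run-out rig: grey box 250 (x) x 440 (y) x 105 mm high, origin on the bench; x runs from the louvred front to the hinge side, y left. Right part (y -210 to +40 mm): drive compartment under the hinged panel, panel and fastener centred at y = -85 mm. Left part: solid deck with a rubber spindle cup at (-10, 150) mm carrying a bowl, and a chrome dial indicator, to 225 mm high, behind it
- panel (a joint): opening angle of the service panel, rad: 0 = shut flat on the box, growing as it swings up about its far (+x) hinge; starts at 0.35 to 0.65, can go to 1.2. The hinge is stiff: the panel stays at any angle and needs about 2 to 6 N downward near the free edge to close. Nothing catches it until the fastener is turned
- panel_hinge (a point): middle of the hinge line, on the panel's top face, 108 mm above the bench; x points away from the free edge, y along the hinge, z out of the top face (turns with the panel). The panel: aluminium sheet 3 mm thick, 230 mm wide (y), reaching 226 mm along -x. The fastener's axis is at x = -155, y = 0 mm; either side of its collar a strip 65 mm wide is plain sheet
- panel_edge (a point): middle of the panel's free edge, on its top face, 226 mm from the hinge; axes as panel_hinge. With the panel shut it is 108 mm above the bench
- slot (a point): centre of the slot's floor, on the fastener's axis, 3 mm above the panel (111 mm above the bench when shut); x along the slot, y across, z out; turns with the fastener. Slot 32 mm wide between two half-moon steel ridges, 13 mm deep, right across the 78 mm round head. A fixed collar (inside 82, outside 98 mm) stands round the head, its top level with the ridges
- cam (a joint): fastener angle, rad: 0 = undone (slot from hinge to free edge), growing clockwise from above to a hard stop at 1.571 = locked (slot parallel to the hinge); starts at 0 to 0.35. Friction 0.15 N m, stays where left. Its tongue below runs under a ramped keeper on the box from 0.8 on, only if the panel is shut to about 0.03 rad; if turned with the panel up it blocks closing
- bowl: brown lignum bowl, 124 mm in diameter and 109 mm high, 1.45 kg, loose in the spindle's rubber cup; its top is about 245 mm above the bench; origin at the centre of its underside. Leave alone
- sanding_block: round boxwood sanding block, 64 mm in diameter, 34 mm high, loose on the rig's deck near the panel; origin at the centre of its underside. Leave alone
- scraper: steel scraper plate 62 x 150 x 3 mm lying on the bench in front of the rig; origin at the centre of its underside. Leave alone
- spare_bowl: second lignum bowl, 124 mm in diameter, standing on a wooden ring on the bench at the right, top about 115 mm above the bench; origin at the centre of its underside. Leave alone
- wax_tin: round aluminium tin, 80 mm in diameter, 45 mm high, on the bench at the right; origin at the centre of its underside. Leave alone
- brush: hand brush about 0.2 m long lying on the bench at the left; origin at its underside near the middle. Leave alone

How it is judged:
By the outcome, as a careful person would: the job done as asked, in the order asked, and still so for the second after the job is handed in, with the robot touching nothing.
It also fails if it takes over 45 s, if anything falls off the work surface, if the arm or the gripper's body presses on something with over 40 N, if the wrist force passes 120 N, or if a joint passes its speed limit or range.

## Working session

There is one attempt and no reset: what is moved stays moved. The work goes in short steps, Python scripts to look and compute and a shell command to move; the robot and the scene stay as the last step left them, time stands still between calls to the robot, and variables do not carry over. Pictures are saved under pics/ and viewed, about 8 in all and at most 12, crops included, and the job is handed in when it is done.

```bash
mkdir -p pics; cat > h.py <<'E'
import numpy as np, cv2
from station import bot
def cloud(cam,d):
    m=bot.camera_model(cam);K=np.array(m["mtx"]);T=np.linalg.inv(np.array(m["world_to_cam"]))
    v,u=np.mgrid[:420,:560]
    x=(u-K[0,2])/K[0,0]*d;y=(v-K[1,2])/K[1,1]*d
    P=np.stack([x,-y,-d,np.ones_like(d)],-1)@T.T
    P=P[...,:3].copy();P[d<=0]=np.nan
    return P
def snap(cam,name=None):
    im,d=bot.camera(cam)
    if name: cv2.imwrite(f"pics/{name}.png",cv2.cvtColor(im,cv2.COLOR_RGB2BGR))
    return im,cloud(cam,d)
E
python3 - <<'E'
from h import *
o=bot.get_obs();print({k:np.round(v,3) for k,v in o.items()})
for c in("top","side"):
    im,P=snap(c,c+"0");np.save(c+"0.npy",P)
    print(c,bot.camera_model(c))
    for l in("panel","slot","rig","sanding_block","bowl"):
        for r in bot.regions_of(c,l)[:1]:
            q=P[r["region"]];print(l,round(r["confidence"],2),r["bbox"],np.nanmedian(q,0).round(3),np.nanpercentile(q,2,axis=0).round(3),np.nanpercentile(q,98,axis=0).round(3))
a=cv2.imread("pics/top0.png");b=cv2.imread("pics/side0.png")
E
```

```text
{'time_s': np.float64(0.0), 'joint_positions': array([-1.23 ,  0.265,  1.605, -0.   ,  1.274, -0.037]), 'dq': array([-0.002,  0.   ,  0.001,  0.002, -0.   , -0.   ]), 'tau': array([-1.0000e-03, -5.1512e+01, -3.6732e+01, -1.0000e-03,  1.3000e-02,
        0.0000e+00]), 'tool_pos': array([ 0.249, -0.627,  0.23 ]), 'orientation': array([-3.139, -0.   ,  0.378]), 'force': array([0.86 , 0.711, 0.544]), 'wrist_torque': array([0.064, 0.031, 0.009]), 'gripper_width': np.float64(0.999)}
top {'mtx': array([[408.4761725 ,   0.        , 275.85802653],
       [  0.        , 408.4761725 , 214.27499381],
       [  0.        ,   0.        ,   1.        ]]), 'world_to_cam': array([[-0.02256442, -0.99947722, -0.02315471,  0.09902058],
       [ 0.99308095, -0.02507778,  0.11472289, -0.56509307],
       [-0.11524358, -0.02040585,  0.99312764, -1.4754048 ],
       [ 0.        ,  0.        ,  0.        ,  1.        ]])}
panel 0.94 [240.7, 185.9, 320.1, 250.0] [0.542 0.068 0.168] [ 0.445 -0.048  0.104] [0.649 0.184 0.215]
slot 0.63 [265.8, 213.4, 291.0, 234.0] [0.519 0.076 0.19 ] [0.49  0.039 0.167] [0.549 
[... 560 characters left out ...]
894],
       [ 0.03585304, -0.6880647 ,  0.72476309, -0.05062834],
       [-0.04591758,  0.72332922,  0.68897491, -1.63799794],
       [ 0.        ,  0.        ,  0.        ,  1.        ]])}
panel 0.66 [252.7, 174.0, 322.8, 229.5] [0.548 0.082 0.172] [ 0.447 -0.056  0.077] [0.656 0.186 0.217]
slot 0.66 [286.5, 185.1, 306.9, 201.2] [0.524 0.06  0.193] [0.495 0.038 0.169] [0.552 0.109 0.212]
rig 0.73 [219.2, 173.3, 333.3, 308.6] [0.56  0.247 0.106] [ 0.42  -0.033  0.01 ] [0.728 0.396 0.213]
sanding_block 0.78 [290.4, 239.3, 309.2, 256.7] [0.499 0.255 0.135] [0.47  0.216 0.105] [0.528 0.274 0.142]
bowl 0.76 [247.4, 221.1, 291.4, 265.6] [0.591 0.327 0.225] [0.54  0.267 0.175] [0.646 0.357 0.246]
```

View pics/top0.png

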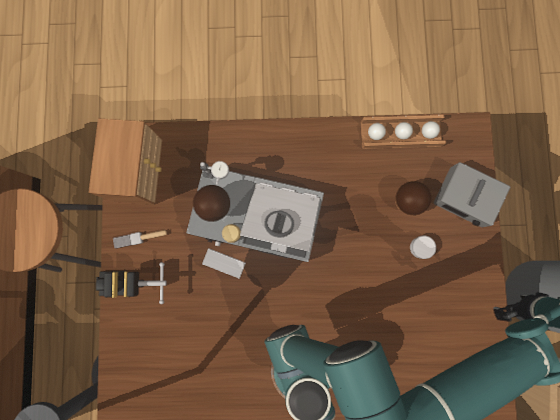

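View pics/side0.png

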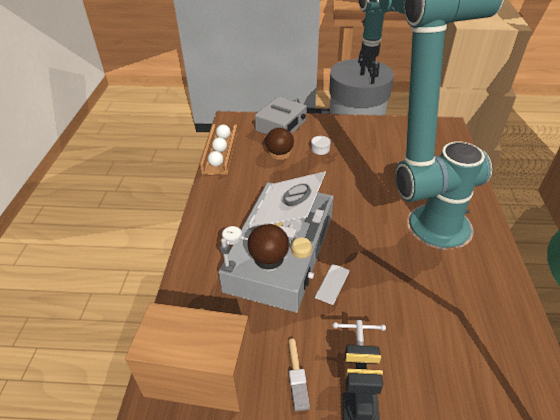

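The top view shows the rig at about (257,214), yawed around -13°. The panel is open, with the fastener at (279,223), the sanding block at (231,233), the bowl at (211,203) and the dial at (219,170). Next I'll fit the panel plane and the slot angle.

```bash
cat > fit.py <<'E'
from h import *
from scipy.optimize import minimize
def fit(c,im,P,verbose=1):
    r=bot.regions_of(c,"panel")[0]["region"]
    r=cv2.erode(r.astype(np.uint8),np.ones((3,3)))>0
    q=P[r];q=q[np.isfinite(q).all(1)]
    rng=np.random.default_rng(0);best=0
    for _ in range(500):
        s=q[rng.choice(len(q),3,0)];n=np.cross(s[1]-s[0],s[2]-s[0]);
        if np.linalg.norm(n)<1e-5: continue
        n/=np.linalg.norm(n);k=np.abs((q-s[0])@n)<.003
        if k.sum()>best:best=k.sum();K=k
    q2=q[K];m=q2.mean(0);n=np.linalg.svd(q2-m)[2][2];n*=np.sign(n[2])
    th=np.arccos(n[2]);
    return q2,m,n,th
def slot(c):
    L=bot.regions_of(c,"slot");return L
E
python3 - <<'E'
from fit import *
for c in("top","side"):
    im,P=snap(c);q,m,n,th=fit(c,im,P)
    yaw=np.arctan2(-n[1],-n[0])  # panel normal tilts toward -x when open? (top face leans toward -x)
    print(c,len(q),"n",n.round(3),"angle",th.round(3),"tilt dir deg",np.degrees(np.arctan2(n[1],n[0])).round(1))
    # in-plane min area rect
    u=np.array([n[0],n[1],0]);
    hz=np.cross([0,0,1],n);hz/=np.linalg.norm(hz);up=np.cross(n,hz)
    uv=np.stack([(q-m)@hz,(q-m)@up],1).astype(np.float32)
    rc=cv2.minAreaRect(uv);print("rect",rc);bx=cv2.boxPoints(rc);print((m+bx[:,:1]*hz+bx[:,1:]*up).round(3))
    r=bot.regions_of(c,"rig")[0]["region"];h=P[r];h=h[np.abs(h[:,2]-.105)<.006];rc=cv2.minAreaRect(h[:,:2].astype(np.float32));print("rigtop",rc,cv2.boxPoints(rc).round(3))
a=cv2.imread("pics/top0.png")[145:275,180:335];b=cv2.imread("pics/side0.png")[165:260,240:340]
cv2.imwrite("pics/c1.png",np.vstack([cv2.resize(a,(504,423),interpolation=3)]));
cv2.imwrite("pics/c1.png",np.hstack([cv2.resize(a,(450,400),interpolation=2),cv2.resize(b,(350,400),interpolation=2)]))
E
```

```text
top 2271 n [ 0.468 -0.125  0.875] angle 0.506 tilt dir deg -14.9
rect ((0.0009117871522903442, -0.00012709945440292358), (0.22557270526885986, 0.2177068442106247), 0.6282442212104797)
[[ 0.428 -0.02   0.214]
 [ 0.612 -0.067  0.108]
 [ 0.669  0.152  0.109]
 [ 0.484  0.199  0.215]]
rigtop ((0.5671855807304382, 0.15997734665870667), (0.4399017095565796, 0.2499622106552124), 75.50054931640625) [[ 0.391 -0.022]
 [ 0.633 -0.084]
 [ 0.743  0.342]
 [ 0.501  0.404]]
side 1467 n [ 0.461 -0.12   0.879] angle 0.497 tilt dir deg -14.6
rect ((-0.010236427187919617, -0.0008956417441368103), (0.2166258990764618, 0.22962506115436554), 88.35911560058594)
[[ 0.61  -0.074  0.115]
 [ 0.674  0.147  0.111]
 [ 0.491  0.201  0.215]
 [ 0.428 -0.019  0.218]]
rigtop ((0.5702979564666748, 0.1578361839056015), (0.44740918278694153, 0.25137025117874146), 75.33277130126953) [[ 0.392 -0.027]
 [ 0.635 -0.09 ]
 [ 0.749  0.342]
 [ 0.505  0.406]]
```

View pics/c1.png

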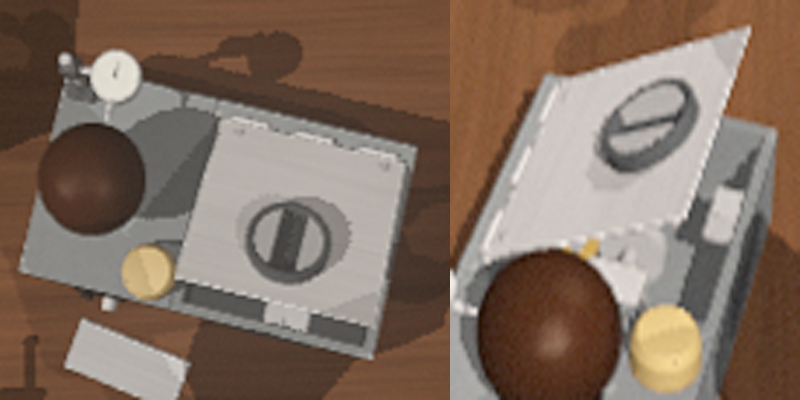

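The crop shows the panel open about 0.5 rad. The rig yaw is about -14.6° and its centre about (0.567, 0.160). I'll locate the fastener and slot angle by rectifying the panel plane.

```bash
cat > rect.py <<'E'
from h import *
def frame(th,hx,yaw=np.radians(-14.6),ctr=(.567,.160)):
    ex=np.array([np.cos(yaw),np.sin(yaw),0]);ey=np.array([-np.sin(yaw),np.cos(yaw),0])
    H=np.array([*ctr,0])+hx*ex-.085*ey+[0,0,.108]
    px=ex*np.cos(th)-np.array([0,0,1])*np.sin(th); return H,px,ey,np.cross(px,ey)
def rectify(c,im,F,h):
    H,px,py,pz=F;m=bot.camera_model(c);K=np.array(m["mtx"]);W=np.array(m["world_to_cam"])
    # rect image 1 mm/px*2: rows = -x from hinge (down to the edge), cols = -y
    r,cc=np.mgrid[:500,:520]
    X=-r/2e3+.01;Y=-(cc/2e3-.13)
    p=H+X[...,None]*px+Y[...,None]*py+h*pz
    q=p@W[:3,:3].T+W[:3,3]
    u=K[0,0]*q[...,0]/-q[...,2]+K[0,2];v=-K[1,1]*q[...,1]/-q[...,2]+K[1,2]
    return cv2.remap(im,u.astype(np.float32),v.astype(np.float32),cv2.INTER_CUBIC)
E
python3 - <<'E'
from fit import *;from rect import *
im,P=snap("top");q,m,n,th=fit("top",im,P)
F=frame(.50,.105);H,px,py,pz=F
print("hinge",H.round(4),"edge",(H-.226*px).round(4))
L=(P-H)@np.stack([px,py,pz],1)   # panel coords
print("plane resid h",np.median((q-H)@pz).round(4))
k=(L[...,2]>.008)&(L[...,2]<.03)&(np.abs(L[...,0]+.155)<.07)&(np.abs(L[...,1])<.07)
s=L[k];print("ring pts",len(s),cv2.minEnclosingCircle(s[:,:2].astype(np.float32)),s.mean(0).round(4))
k=(np.abs(L[...,2])<.004)&(np.abs(L[...,1])<.14)&(L[...,0]>-.25)&(L[...,0]<.0);s=L[k];print("extent",np.percentile(s[:,:2],[1,99],axis=0).round(3))
cv2.imwrite("pics/r1.png",cv2.cvtColor(rectify("top",im,F,.016),cv2.COLOR_RGB2BGR))
E
```

```text
hinge [0.6472 0.0513 0.108 ] edge [0.4553 0.1013 0.2164]
plane resid h -0.0009
ring pts 416 ((-0.15370893478393555, -0.011166180483996868), 0.05037868395447731) [-0.1555 -0.0103  0.0146]
extent [[-0.223 -0.123]
 [-0.002  0.103]]
```

View pics/r1.png

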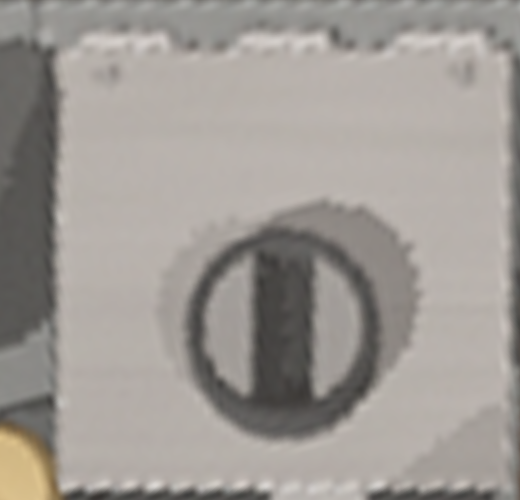

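The fastener is at panel (-155, -10.5) relative to my assumed centre, so I shift 10.5 mm along -y. The panel extents agree with that, and cam ≈ 0. The slot when shut should be at about (0.495, 0.080), and I'll push near (0.465, 0.004). Moving now.

```bash
python3 -m crank '[[[0.005,0.01,0.03],6],[[0.015,0.04,0.055],13],[[0.03,0.08,0.065],20],[[0.043,0.12,0.07],27],[[0.057,0.16,0.07],34],[[0.07,0.2,0.07],40],[[0.083,0.24,0.07],47],[[0.097,0.277,0.07],54]]' -1 30
python3 -m crank '[[[0.013,0.038,0],0],[[0.026,0.076,0],0],[[0.039,0.114,0],0],[[0.052,0.152,0],0],[[0.065,0.19,0],0],[[0.078,0.228,0],0],[[0.091,0.266,0],0],[[0.104,0.304,0],0]]'
```

```text
time_s: 1.67
tool_pos: [0.3452, -0.3506, 0.3016]
orientation: [3.141, 0.0, 1.326]
force: [1.5, 0.3, 0.3]
gripper_width: 0.005
time_s: 2.33
tool_pos: [0.4494, -0.0447, 0.3021]
orientation: [3.139, 0.0, 1.325]
force: [0.3, -0.7, 0.2]
gripper_width: 0.001
```

```bash
python3 -m crank '[[[0.0105,0.033,0],0],[[0.0155,0.049,-0.02],0],[[0.0155,0.049,-0.05],0],[[0.0155,0.049,-0.07],0],[[0.0155,0.049,-0.08],0],[[0.0155,0.049,-0.08],0]]'
python3 -m crank '[[[0,0,-0.01],0],[[0,0,-0.02],0],[[-0.002,0.0005,-0.03],0],[[-0.004,0.001,-0.04],0],[[-0.006,0.0015,-0.05],0]]'
```

```text
time_s: 2.83
tool_pos: [0.4629, 0.0046, 0.2193]
orientation: [-3.138, 0.001, 1.326]
force: [-0.1, -0.3, -0.2]
gripper_width: -0.0
time_s: 3.25
tool_pos: [0.4571, 0.0059, 0.1692]
orientation: [-3.14, 0.001, 1.325]
force: [-0.1, -0.3, 3.8]
gripper_width: 0.004
```

```bash
python3 -m crank '[[[-0.003,0.001,-0.01],0],[[-0.006,0.0015,-0.02],0],[[-0.009,0.002,-0.03],0],[[-0.011,0.003,-0.04],0],[[-0.012,0.003,-0.05],0],[[-0.012,0.003,-0.057],0],[[-0.012,0.003,-0.06],0],[[-0.012,0.003,-0.06],0]]'
python3 -m crank '[[[0,0,-0.001],0],[[0,0,-0.0015],0],[[0,0,-0.002],0],[[0,0,-0.002],0]]'
```

```text
time_s: 3.92
tool_pos: [0.4441, 0.009, 0.1083]
orientation: [-3.137, 0.002, 1.325]
force: [0.1, -0.3, 0.4]
gripper_width: 0.004
time_s: 4.25
tool_pos: [0.4442, 0.009, 0.1079]
orientation: [-3.136, 0.002, 1.325]
force: [-4.4, 0.3, 14.9]
gripper_width: 0.001
```

```bash
python3 -m crank '[[[0,0,0.02],0],[[-0.01,-0.02,0.05],0],[[-0.02,-0.05,0.08],0],[[-0.03,-0.09,0.08],0],[[-0.03,-0.12,0.08],0],[[-0.03,-0.15,0.08],0],[[-0.03,-0.15,0.08],0]]' -0.1
python3 - <<'E'
from fit import *;from rect import *
for c in("top","side"):
    im,P=snap(c,c+"2");q,m,n,th=fit(c,im,P);print(c,len(q),n.round(3),th.round(3),m.round(4))
    ctr=np.array([.567,.160])-.0105*np.array([.252,.968])
    F=frame(0,.105,ctr=ctr);H,px,py,pz=F;L=(P-H)@np.stack([px,py,pz],1)
    k=(L[...,2]>.008)&(L[...,2]<.03)&(np.abs(L[...,0]+.155)<.07)&(np.abs(L[...,1])<.07)
    s=L[k];print(len(s),cv2.minEnclosingCircle(s[:,:2].astype(np.float32)),s.mean(0).round(4))
    k=(np.abs(L[...,2])<.006)&(np.abs(L[...,1])<.14)&(L[...,0]>-.25)&(L[...,0]<.0);s=L[k];print("extent",np.percentile(s[:,:2],[1,99],axis=0).round(3),np.median(s[:,2]).round(4))
    cv2.imwrite(f"pics/r2{c}.png",cv2.cvtColor(rectify(c,im,F,.016),cv2.COLOR_RGB2BGR))
a=[cv2.resize(cv2.imread(f"pics/r2{c}.png"),(400,400)) for c in("top","side")];cv2.imwrite("pics/r2.png",np.hstack(a))
print(frame(0,.105,ctr=ctr)[0]-.155*px)
E
```

```text
time_s: 4.83
tool_pos: [0.4138, -0.1452, 0.188]
orientation: [-3.137, 0.004, 1.321]
force: [0.0, 0.7, 0.1]
gripper_width: 0.447
top 2251 [0.01  0.003 1.   ] 0.01 [0.5384 0.0685 0.1069]
382 ((-0.1549513339996338, 0.0005352325970306993), 0.04853081330657005) [-0.155  -0.0006  0.0149]
extent [[-0.227 -0.122]
 [-0.003  0.136]] -0.0013
side 1621 [ 0.003 -0.005  1.   ] 0.005 [0.5386 0.0679 0.1094]
393 ((-0.15244823694229126, -0.009574451483786106), 0.06018701195716858) [-0.1517  0.0037  0.0159]
extent [[-0.225 -0.124]
 [-0.002  0.13 ]] 0.0012
[0.49454265 0.08018419 0.108     ]
```

View pics/r2.png

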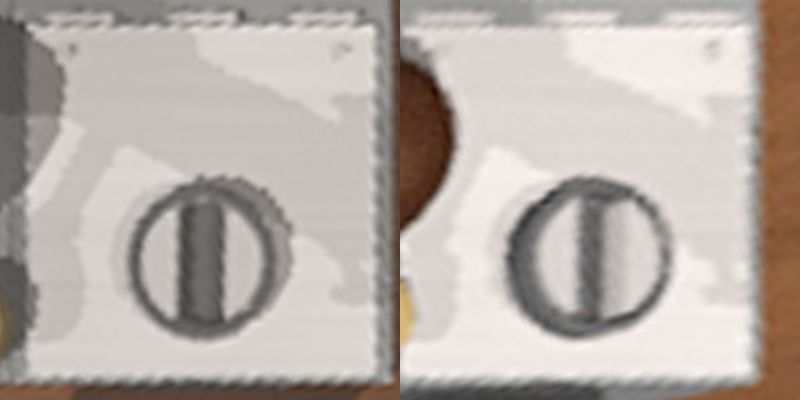

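The panel reads shut (tilt ≤ 0.01), the slot is centred at (0.4945, 0.080) and cam ≈ 0. Moving above the slot and descending.

```bash
python3 -m crank '[[[0.013,0.037,0],0],[[0.026,0.074,0],0],[[0.04,0.112,0],0],[[0.053,0.149,0],0],[[0.067,0.187,0],0],[[0.078,0.217,0],0],[[0.081,0.225,0],0],[[0.081,0.225,0],0]]'
python3 -m crank '[[[0,0,-0.03],0],[[0,0,-0.055],0],[[0,0,-0.06],0],[[0,0,-0.065],0],[[0,0,-0.07],0],[[0,0,-0.073],0],[[0,0,-0.073],0]]'
```

```text
time_s: 5.7
tool_pos: [0.4944, 0.0881, 0.1868]
orientation: [-3.133, 0.001, 1.331]
force: [0.5, -0.7, 0.1]
gripper_width: 0.449
time_s: 6.28
tool_pos: [0.493, 0.0864, 0.1205]
orientation: [-3.13, 0.004, 1.331]
force: [-23.1, -6.3, 41.9]
gripper_width: 0.45
```

The y position overshot by 8 mm and the fingers landed on a ridge. Lifting and correcting.

```bash
python3 -m crank '[[[0,0,0.015],0],[[0,0,0.03],0],[[0.001,-0.006,0.03],0],[[0.001,-0.006,0.03],0],[[0.001,-0.006,0.03],0]]'
python3 -c "
from h import *
o=bot.get_obs();print(o['tool_pos'].round(4),o['orientation'].round(3),o['dq'].round(3),o['time_s'])"
```

```text
time_s: 6.7
tool_pos: [0.4936, 0.0796, 0.1502]
orientation: [-3.13, 0.004, 1.33]
force: [-0.8, 0.2, -0.1]
gripper_width: 0.449
[0.4936 0.0796 0.1502] [-3.13   0.004  1.33 ] [ 0.008  0.02   0.016  0.005 -0.001  0.003] 6.7
```

```bash
python3 -m crank '[[[0.001,0.0005,-0.01],0],[[0.001,0.0005,-0.02],0],[[0.001,0.0005,-0.025],0],[[0.001,0.0005,-0.03],0],[[0.001,0.0005,-0.033],0],[[0.001,0.0005,-0.033],0]]'
```

```text
time_s: 7.2
tool_pos: [0.4936, 0.0801, 0.1156]
orientation: [-3.127, 0.005, 1.33]
force: [-0.3, 0.9, -0.8]
gripper_width: 0.449
```

```bash
python3 -m crank '[[[0.0008,0,-0.002],0],[[0.0008,0,-0.004],0],[[0.0008,0,-0.004],0]]'
python3 -m crank '[[[0,0,0],-6],[[0,0,0],-12],[[0,0,0],-18],[[0,0,0],-24],[[0,0,0],-30],[[0,0,0],-36],[[0,0,0],-36]]'
```

```text
time_s: 7.45
tool_pos: [0.4944, 0.0802, 0.1114]
orientation: [-3.127, 0.005, 1.33]
force: [-0.8, -0.5, -0.6]
gripper_width: 0.45
time_s: 8.03
tool_pos: [0.4937, 0.0799, 0.1114]
orientation: [-3.127, 0.007, 0.7]
force: [-2.7, -1.1, 0.8]
gripper_width: 0.449
```

```bash
python3 -m crank '[[[0.0006,0,0],-6],[[0.0006,0,0],-12],[[0.0006,0,0],-18],[[0.0006,0,0],-24],[[0.0006,0,0],-30],[[0.0006,0,0],-36],[[0.0006,0,0],-36]]'
python3 -c "
from h import *
o=bot.get_obs();print(o['wrist_torque'].round(2),o['joint_positions'].round(3))"
```

```text
time_s: 8.62
tool_pos: [0.4951, 0.0805, 0.1117]
orientation: [-3.126, 0.005, 0.071]
force: [1.8, 1.5, -0.2]
gripper_width: 0.448
[ 0.19 -0.21 -0.03] [0.1   0.048 2.087 0.019 1.011 1.59 ]
```

```bash
W='from h import *
o=bot.get_obs();print(o["wrist_torque"].round(2),o["joint_positions"][5].round(3))'
python3 -m crank '[[[0,0,0],-5],[[0,0,0],-10],[[0,0,0],-15],[[0,0,0],-20],[[0,0,0],-20]]'; python3 -c "$W"
python3 -m crank '[[[0,0,0],-3],[[0,0,0],-6],[[0,0,0],-6]]'; python3 -c "$W"
```

```text
time_s: 9.03
tool_pos: [0.4961, 0.0806, 0.1119]
orientation: [-3.125, 0.002, -0.275]
force: [2.8, 1.3, -0.9]
gripper_width: 0.448
[ 0.1  -0.37  0.06] 1.936
time_s: 9.28
tool_pos: [0.4965, 0.0805, 0.112]
orientation: [-3.125, 0.001, -0.375]
force: [1.2, 0.6, -2.0]
gripper_width: 0.448
[ 0.06 -0.35  0.05] 2.037
```

```bash
W='from h import *
o=bot.get_obs();print(o["wrist_torque"].round(2),o["joint_positions"][5].round(3))'
python3 -m crank '[[[0,0,0],-2],[[0,0,0],-4],[[0,0,0],-4]]'; python3 -c "$W"
python3 -m crank '[[[0,0,0],-2],[[0,0,0],-3],[[0,0,0],-3]]'; python3 -c "$W"
```

```text
time_s: 9.53
tool_pos: [0.4967, 0.0805, 0.1121]
orientation: [-3.125, 0.001, -0.441]
force: [3.0, 0.5, -2.9]
gripper_width: 0.454
[ 0.05 -0.36  0.07] 2.103
time_s: 9.78
tool_pos: [0.4968, 0.0805, 0.1121]
orientation: [-3.125, 0.001, -0.489]
force: [2.7, 0.5, -2.7]
gripper_width: 0.452
[ 0.11 -0.39  0.6 ] 2.153
```

```bash
W='from h import *
o=bot.get_obs();print(o["wrist_torque"].round(2),o["joint_positions"][5].round(3))'
python3 -m crank '[[[0,0,0],-1.5],[[0,0,0],-2],[[0,0,0],-2]]'; python3 -c "$W"
python3 -m crank '[[[0,0,0],-2],[[0,0,0],-2]]'; python3 -c "$W"
```

```text
time_s: 10.03
tool_pos: [0.4968, 0.0804, 0.112]
orientation: [-3.126, -0.0, -0.521]
force: [2.5, 1.1, -3.9]
gripper_width: 0.448
[ 0.15 -0.38  1.79] 2.186
time_s: 10.2
tool_pos: [0.4966, 0.0793, 0.1123]
orientation: [-3.129, -0.001, -0.552]
force: [-1.3, -4.8, 0.4]
gripper_width: 0.449
[-0.51 -0.41  1.83] 2.219
```

Torque rose to 1.8 N m, which looks like the hard stop. I'll back the tool off inside the slack, lift out, clear the view and look.

```bash
python3 -m crank '[[[-0.001,0.0008,0],5],[[-0.001,0.0008,0],10],[[-0.001,0.0008,0],13],[[-0.001,0.0008,0],13],[[-0.001,0.0008,0.01],13],[[-0.001,0.0008,0.03],13],[[-0.001,0.0008,0.06],13],[[-0.001,0.0008,0.08],13]]'
python3 -m crank '[[[-0.01,-0.03,0.01],0],[[-0.025,-0.07,0.02],0],[[-0.04,-0.11,0.02],0],[[-0.055,-0.15,0.02],0],[[-0.07,-0.19,0.02],0],[[-0.08,-0.22,0.02],0],[[-0.08,-0.22,0.02],0]]'
python3 - <<'E'
from fit import *;from rect import *
F=frame(0,.105,ctr=np.array([.567,.160])-.0105*np.array([.252,.968]));H,px,py,pz=F
for c in("top","side"):
    im,P=snap(c,c+"3");q,m,n,th=fit(c,im,P);print(c,n.round(3),th.round(3),m.round(4))
    cv2.imwrite(f"pics/r3{c}.png",cv2.cvtColor(rectify(c,im,F,.016 if c=="side" else .012),cv2.COLOR_RGB2BGR))
    P0=np.load(c+"0.npy")
    for l in("sanding_block","bowl","spare_bowl","scraper","wax_tin","brush"):
        for r in bot.regions_of(c,l)[:1]:
            print(l,round(r["confidence"],2),np.nanmedian(P[r["region"]],0).round(3),"then same px",np.nanmedian(P0[r["region"]],0).round(3))
a=[cv2.resize(cv2.imread(f"pics/r3{c}.png"),(400,400)) for c in("top","side")];cv2.imwrite("pics/r3.png",np.hstack(a))
E
```

```text
time_s: 10.87
tool_pos: [0.496, 0.0802, 0.1951]
orientation: [-3.128, -0.002, -0.328]
force: [1.1, 1.2, 0.3]
gripper_width: 0.446
time_s: 11.45
tool_pos: [0.414, -0.1451, 0.2163]
orientation: [-3.13, -0.004, -0.337]
force: [0.4, 0.0, 0.2]
gripper_width: 0.45
top [ 0.004 -0.003  1.   ] 0.005 [0.5371 0.0689 0.1065]
sanding_block 0.75 [0.494 0.239 0.135] then same px [0.492 0.239 0.135]
bowl 0.62 [0.586 0.291 0.229] then same px [0.586 0.291 0.23 ]
spare_bowl 0.72 [ 0.607 -0.397  0.1  ] then same px [ 0.607 -0.397  0.1  ]
scraper 0.89 [0.393 0.287 0.002] then same px [0.393 0.287 0.002]
wax_tin 0.57 [ 0.433 -0.441  0.042] then same px [ 0.433 -0.441  0.042]
brush 0.82 [0.493 0.613 0.017] then same px [0.493 0.614 0.017]
side [ 0.003 -0.001  1.   ] 0.003 [0.5365 0.0702 0.1094]
bowl 0.78 [0.591 0.326 0.224] then same px [0.591 0.326 0.225]
spare_bowl 0.86 [ 0.612 -0.377  0.088] then same px [ 0.612 -0.378  0.087]
scraper 0.84 [0.396 0.29  0.005] then same px [0.397 0.29  0.004]
wax_tin 0.51 [ 0.453 -0.421  0.041] then same px [ 0.453 -0.421  0.04 ]
brush 0.62 [0.495 0.634 0.02 ] then same px [0.495 0.634 0.019]
```

View pics/r3.png

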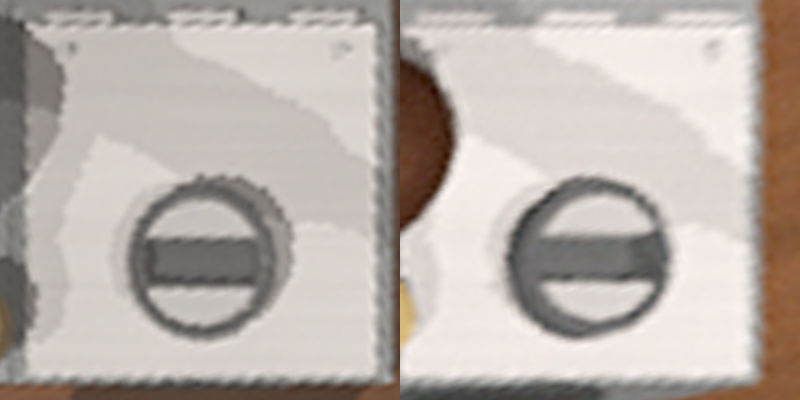

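The slot now lies parallel to the hinge, from about (150,260) to (262,260) in the left crop. The panel is flat and nothing loose has moved.

```bash
python3 -c "
from station import bot
print(bot.sign_off(), bot.get_obs()['time_s'])"
```

```text
the job is handed in; nothing more can be done
the job is handed in; nothing more can be done
```

The panel is shut and its fastener is turned clockwise to the stop. I handed the job in at about 12 s.

- **Closing:** I pushed the panel down with the closed fingertips on the plain strip to the right of the collar. The force peaked at about 15 N once it was shut.
- **Turning:** With both half-open fingertips in the slot, I turned until the wrist torque rose to 1.8 N m, against 0.15 N m of friction. I then backed off inside the slack and lifted clear.
- **Panel and slot checks:** The panel tilt read 0.003 to 0.005 rad in the two cameras. Both views show the slot parallel to the hinge, judged by eye rather than measured.
- **Loose things:** Everything was where it started, to within 2 mm. The side camera missed the sanding block, so the top camera alone confirms that one.
- **One slip:** On the first try at the slot the arm overshot by about 7 mm. The fingertips landed on the fastener, giving a wrist reading of about 48 N in all (42 N of it vertical). I lifted, corrected and went in cleanly. That was fingertip contact, well under the 120 N wrist limit, and I saw no shift or damage from it.

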